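Draw the blue pot out of the stock tray

TASK

A customer wants the blue glazed pot from the crowded stock tray on the shop counter. It is thin ceramic, so do not pinch, squeeze or lift it: draw it gently across the counter, for instance with the closed fingertips inside it, out through the open front of the tray, until it stands upright and wholly on the round green mat. Leave the other stock where it is in the tray, and let go of the pot.

Things in the scene. Friction and masses are not known exactly. Their poses are not given: they have to be found in the camera images.
- blue_pot: the wanted pot, thin ceramic glazed blue; upright, open-topped, round: outer diameter 100 mm (96 at the foot), height 52 mm, wall 5 mm, inside diameter 90 mm, inner floor 6 mm above its underside, about 0.3 kg. Origin: centre of its underside, z up. It stands in one of three places side by side in the tray, about 155 mm apart, centre 60 to 80 mm in from the open front
- white_pot: a bystander, glazed white; same size and shape as the blue pot, origin likewise at the centre of its underside, in another of the three places in the tray
- clay_pot: a bystander, plain terracotta (orange-brown); same size and shape as the blue pot, origin likewise at the centre of its underside, in another of the three places in the tray
- gift_box: a bystander: small loose red gift box with a gold band on its lid, 50 x 50 mm, 62 mm high, standing in the back of the tray between two pots. Origin: centre of its underside
- candle_jar: a bystander: small loose amber glass jar with a brass cap, diameter 48 mm, height 62 mm, standing in the back of the tray between two pots. Origin: centre of its underside
- tray: fixed plywood tray: back and end walls 12 mm thick, 55 mm high; the side towards the robot is open, without a lip; grey lining flush with the counter (height 0), so things slide straight out. Inside 500 mm wide (y), 200 mm deep (x). Origin: middle of the open front edge at counter height; x points from the open front to the back wall, y along the front
- mat: fixed round green mat with a black edge, 164 mm across, about 1 mm thick and no obstacle to sliding, lying on the counter between the robot and the open front of the tray, a little to one side or the other. Origin: its centre
Mind the look-alikes: they are no part of the job. What is shaped like the blue_pot but purple is not meant.

How it is judged:
At the end, for the whole second after the job is handed in: the blue pot stands still and upright (within 0.1 rad) on the green mat, its centre within 34 mm of the mat's centre, so that no part of its foot is off the mat; the other two pots, the gift box and the jar are upright (within 0.1 rad) and within 30 mm of where they were (horizontal distance between blue_pot and mat below 0.034 m and angle between each of blue_pot, white_pot, clay_pot, gift_box, candle_jar's own z axis and vertical below 0.1 rad and height (world z) of blue_pot below 0.005 m and linear speed of blue_pot below 0.02 m/s and distance of each of white_pot, clay_pot, gift_box, candle_jar from where it was at the start of the episode below 0.03 m); the robot touches nothing.
It fails at once if the blue pot is squeezed, pressed or struck by the fingers with more than 18 N (contact force between the fingers and blue_pot above 18 N).
It fails at once if the blue pot is lifted more than 15 mm off the counter (height (world z) of blue_pot above 0.015 m).
It fails at once if the blue pot is tipped by more than 0.35 rad (angle between blue_pot's own z axis and vertical above 0.35 rad).
It fails at once if another piece of stock is pushed more than 30 mm from its place (distance of any of white_pot, clay_pot, gift_box, candle_jar from where it was at the start of the episode above 0.03 m).
It fails at once if another piece of stock is tipped over (more than 0.5 rad) (angle between any of white_pot, clay_pot, gift_box, candle_jar's own z axis and vertical above 0.5 rad).
It also fails if it takes over 58 s, if anything falls off the work surface, if the arm or the gripper's body presses on something with over 40 N, if the wrist force passes 120 N, or if a joint passes its speed limit or range.

ROBOT

A 7-joint arm with a two-finger parallel gripper is mounted at the origin on the work surface. World frame = base frame: x ahead of the robot, y to its left, z up, the work surface at z = 0. Lengths are in m, angles in rad, forces in N, time in s.
With the tool pointing down it reaches from about 0.4 to 0.875 m from the base axis. Payload 19.3 kg.
Tool frame: the origin (TCP) lies on the centre line of the jaws, within the pads' length; the fingertips stand 14 mm ahead of it and the grasp point (between the pads) lies 5 mm behind it; z points along the fingers, y is the line along which they close (so a half turn about z gives the same grasp; the last joint's range is limited). The gripper opens to 85 mm and grips with 20 to 120 N. Pads are 22 mm wide; open, the fingers measure 114 mm over their backs; the gripper's body (76 mm by 85 mm) begins 54 mm behind the grasp point. The pads swing forward as they close: fully open they stand 13 mm farther back than shut.
Start: joints at [1.17, 0.521, -0.036, 1.599, 0.021, 1.021, -0.113], TCP at [0.203, -0.591, 0.245] pointing down, gripper open.
Joint ranges: [-2.91, 2.91], [-0.3, 2.13], [-1.5, 1.42], [0.17, 2.43], [-1.26, 4.41], [0.16, 1.93], [-2.52, 2.52]. Speed limits (rad/s): [1.89, 1.89, 2.39, 2.39, 3.01, 3.01, 3.01].

INTERFACE

Orientations are given as [roll, pitch, yaw] about the fixed x, y, z axes, in that order (R = Rz(yaw) Ry(pitch) Rx(roll)).
In Python, from workcell import bot, grab_frame, regions_of gives the robot as it stands. The module is installed in compiled form; this text tells all that it offers.
- The arm moves only by the tool play_rows, never from a script. Its argument "plan" is a list of rows, each a list of 3 entries, a list of its own where there are three numbers: the shift along the tool's x, y, z in units of 2.5 cm (1.0 is 2.5 cm), then the turn, a rotation vector about the tool's x, y, z in units of 0.15 rad (1.0 is 0.15 rad), then the closure, from -1 (fully open) to 1 (shut). In form: [[[tx, ty, tz], [rx, ry, rz], jaw], ...]. A call has 1 to 20 rows; each row shifts and turns the commanded pose from where the row before left it, along the tool's axes as they then stand; what a row does not reach is not made up. A row lasts 1/8 s, in which the tool goes at most 62.5 mm and 10.7 degrees, less where a joint would pass 70% of its speed; a pose out of reach is approached as far as the arm can. A call with a number of a shift or a turn outside -1 to 1 is refused whole. A call with a gripper value outside its range is refused whole. The fingers move at their own pace and stop on an object; "newtons" is the grip in N (left out, the last holds). Time passes only in rows, so rows that do not move let the fingers close. It gives the time, the measured TCP pose, the force, the opening and the grip force at its end, in the units of the state.
- bot.observe(): the state, without advancing time (a new reading comes with each control period).
- grab_frame(name): name is "scene" or "top" or "wrist"; returns a dict with "pixels" (384x512x3 uint8, red, green, blue), "depth" (384x512 float32, m along the optical axis (not along the pixel's ray), 0 where there is no reading), "camera_matrix" (3x3 intrinsics, pixels), "distortion" ([k1, k2, p1, p2, k3] as OpenCV has them; the pictures are not rectified), "R" (3x3) and "t" (3): a world point X has camera coordinates R X + t. Camera axes: x right, y down, z forward; pixel columns grow to the right and rows downward; lengths in m; the calibration is good to about 2 mm. A picture is of the moment at which its call begins.
- bot.job_done(): hands the job in; it is judged then, once.
Trained networks look in the newest picture that a camera, given by its name, has taken for a name from the list of things; names that differ only in an ending like _2 or _b are one class to them, and where a whole thing is asked for, a point or a joint stands for the part that bears it (a point fixed in the world has none). Each returns a list of dicts, best first, with "p" (0 to 1); they miss things now and then, are a little off and sometimes report something else, mostly with a low value. They report only what shows in the picture. A call takes as long as a camera call. They do not tell look-alikes from the thing itself.
- regions_of(thing, camera): "mask" (384x512 bool, what is visible of it) and "box" ([left, top, right, bottom] in pixels, round what is visible of it).
The state is a dict: "clock": time; "qpos": joint angles; "qd": joint speeds; "joint_efforts": joint torques, N m; "position": TCP position; "tool_rot": TCP orientation; "force": force on the tool from outside, world axes, zero at the start; "moment": the same for the moment, N m; "grip_width": finger opening in m; "finger_force": force on a finger pad.
Only numpy, scipy, OpenCV 4.12 (cv2) and the standard library are available. Lean on these libraries where they do the work, as an engineer would, in place of code of your own. Each camera call takes 0.05 s, during which the arm holds its last target. There are 200 camera calls.

## Working session

There is one attempt and no reset: what is moved stays moved. The work goes in short steps, Python scripts to look and compute and a tool call to move; the robot and the scene stay as the last step left them, time stands still between calls to the robot, and variables do not carry over. Pictures are saved under pics/ and viewed, at most 10 in all, crops included, and the job is handed in when it is done.

Besides the shell and the picture viewer there is one more tool, called after "Request:" by a JSON object that holds its "name" and its "arguments". play_rows: Moves the arm, as the interface text tells. Its arguments: {"type":"object","properties":{"plan":{"type":"array"},"newtons":{"type":"number"}},"required":["plan"]}

```bash
mkdir -p pics; cat > h.py <<'E'
import numpy as np, cv2
from workcell import bot, grab_frame, regions_of
def world(f,mask,):
    v,u=np.nonzero(mask&(f["depth"]>0)); z=f["depth"][v,u]
    n=cv2.undistortPoints(np.c_[u,v].astype(float)[:,None],np.array(f["camera_matrix"]),np.array(f["distortion"]))[:,0]
    c=np.c_[n*z[:,None],z]
    return (c-np.array(f["t"]))@np.array(f["R"]),f["pixels"][v,u]
def save(f,n,box=None,s=1):
    p=f["pixels"][...,::-1]
    if box: p=p[box[1]:box[3],box[0]:box[2]]
    cv2.imwrite("pics/"+n,cv2.resize(p,None,fx=s,fy=s))
E
python3 - <<'E'
from h import *
s=bot.observe(); print(s["clock"],s["position"],s["tool_rot"],s["grip_width"])
for cam in["top","scene"]:
    f=grab_frame(cam); save(f,cam+"1.png",s=1.5)
    for t in["blue_pot","white_pot","clay_pot","gift_box","candle_jar","tray","mat"]:
        for r in regions_of(t,cam)[:4]:
            P,c=world(f,r["mask"]); 
            print(cam,t,round(r["p"],2),np.round(r["box"]),np.round((P.min(0)+P.max(0))/2,3),np.round(P.min(0),3),np.round(P.max(0),3),np.median(c,0))
E
```

```text
0.0 [ 0.20286565 -0.59082727  0.24472109] [-3.14045133e+00  7.48769094e-05  3.30841405e-01] 0.08564044378601773
top blue_pot 0.85 [ 90. 211. 147. 260.] [0.519 0.33  0.026] [ 0.468  0.273 -0.003] [0.569 0.388 0.055] [ 96.  46. 107.]
top blue_pot 0.69 [164. 140. 218. 189.] [0.664 0.185 0.027] [ 0.611  0.131 -0.002] [0.716 0.24  0.055] [ 78. 101. 124.]
top blue_pot 0.36 [136.  86. 403. 193.] [0.705 0.022 0.029] [ 0.599 -0.24  -0.005] [0.812 0.284 0.063] [112. 103. 101.]
top white_pot 0.98 [320. 124. 373. 175.] [ 0.684 -0.133  0.026] [ 0.63  -0.183 -0.004] [ 0.739 -0.083  0.055] [160. 159. 148.]
top clay_pot 0.64 [247. 128. 300. 185.] [0.68  0.012 0.026] [ 0.625 -0.041 -0.003] [0.736 0.065 0.055] [152.  85.  55.]
top gift_box 0.82 [298.  97. 332. 130.] [ 0.762 -0.062  0.032] [ 0.726 -0.09  -0.002] [ 0.798 -0.035  0.066] [151.  31.  27.]
top candle_jar 0.62 [215.  99. 235. 127.] [0.766 0.11  0.032] [ 0.735  0.087 -0.002] [0.796 0.133 0.065] [171. 143.  69.]
top tray 0.73 [136.  87. 405. 191.] [0.714 0.02  0.027] [ 0.598 -0.26  -0.005] [0.83 0.3  0.06] [112. 103. 101.]
top mat 0.95 [206. 2
[... 360 characters left out ...]
 170. 258.] [ 0.661 -0.142  0.029] [ 0.583 -0.198 -0.005] [ 0.739 -0.086  0.063] [107.  96.  83.]
scene clay_pot 0.71 [197. 188. 255. 246.] [0.677 0.015 0.028] [ 0.627 -0.035  0.002] [0.727 0.064 0.055] [87. 40. 22.]
scene gift_box 0.83 [164. 234. 205. 271.] [ 0.735 -0.067  0.033] [ 0.686 -0.097 -0.   ] [ 0.785 -0.036  0.066] [160.  15.  10.]
scene candle_jar 0.91 [272. 229. 299. 262.] [0.748 0.113 0.033] [0.695 0.087 0.   ] [0.8   0.139 0.065] [161. 125.  38.]
scene tray 0.62 [ 69. 161. 394. 309.] [0.68  0.023 0.03 ] [ 0.547 -0.263 -0.004] [0.813 0.308 0.063] [108.  99.  88.]
scene mat 0.79 [205. 130. 280. 186.] [0.502 0.062 0.   ] [ 0.418 -0.019 -0.004] [0.585 0.142 0.005] [ 21. 123.  41.]
```

View pics/top1.png

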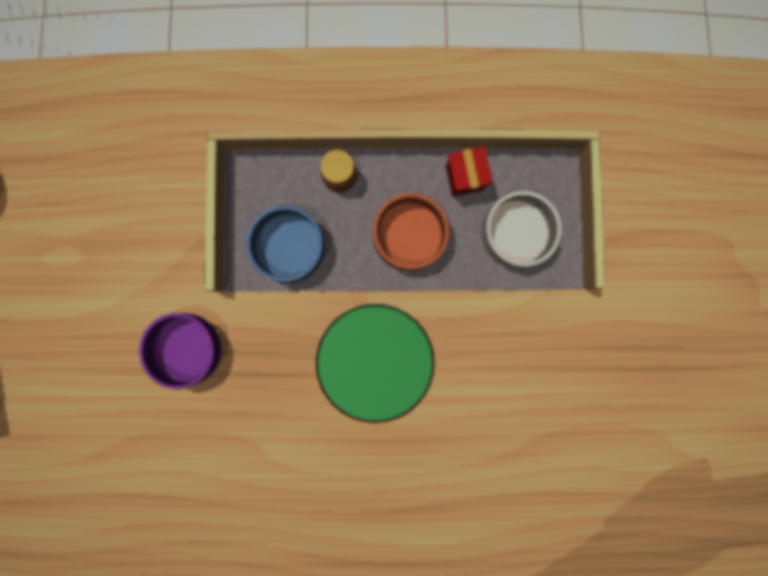

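View pics/scene1.png

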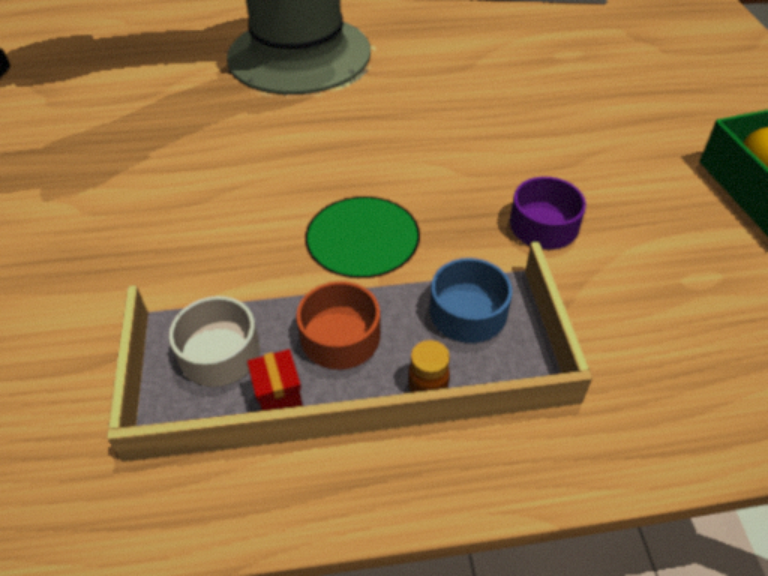

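Candidates in the top picture: the tray's blue pot at (191,163) and the purple look-alike at (119,233), outside the tray. The clay pot is at (274,155) and the white one at (348,152). I choose (191,163) and will check it in a crop.

```bash
cat >> h.py <<'E'
def fit(P):
    from scipy.optimize import least_squares
    r=P[P[:,2]>0.047]; x0=(r.min(0)+r.max(0))[:2]/2
    return least_squares(lambda c:np.hypot(*(r[:,:2]-c).T)-0.0475,x0,loss="soft_l1",f_scale=.002).x
E
python3 - <<'E'
from h import *
f=grab_frame("top"); save(f,"crop.png",[80,80,310,290],3)
for t in["blue_pot","white_pot","clay_pot"]:
    for r in regions_of(t,"top")[:2]: P,c=world(f,r["mask"]); print(t,r["p"],fit(P))
r=regions_of("mat","top")[0]; P,c=world(f,r["mask"]); print("mat",(P.min(0)+P.max(0))/2,P.mean(0))
r=regions_of("gift_box","top")[0];P,c=world(f,r["mask"]);print(np.median(P[P[:,2]>.055],0))
r=regions_of("candle_jar","top")[0];P,c=world(f,r["mask"]);print(np.median(P[P[:,2]>.055],0))
E
```

```text
blue_pot 0.89 [0.66026078 0.18040084]
blue_pot 0.69 [0.52117267 0.32246932]
white_pot 0.78 [ 0.67811981 -0.13311884]
clay_pot 0.8 [0.67561447 0.01534473]
mat [5.01814366e-01 6.36463391e-02 1.71061439e-04] [0.50049359 0.06324946 0.00059007]
[ 0.75479904 -0.06250376  0.06160422]
[0.75807716 0.11131422 0.06146687]
```

View pics/crop.png

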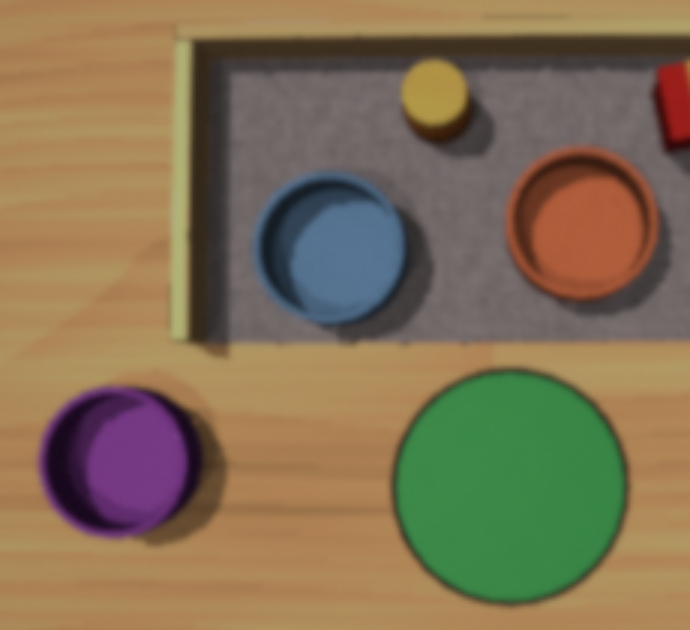

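Request:
{"name": "play_rows", "arguments": {"plan": [[[0, 0, 0], [0, 0, -0.7], 1], [[0, 0, 0], [0, 0, -0.7], 1], [[0, 0, 0], [0, 0, -0.7], 1], [[0, 0, 0], [0, 0, 0], 1]]}}

```text
clock: 1.65
position: [0.2028, -0.5912, 0.2453]
tool_rot: [3.142, -0.0, 0.645]
force: [0.1, -0.5, -0.4]
grip_width: 0.0121
finger_force: 0.0
```

The crop shows the blue glazed pot in the tray at crop (330,248), clearly distinct from the purple one at (120,460). Pot ≈ (0.660, 0.182), mat ≈ (0.501, 0.0635).

Request:
{"name": "play_rows", "arguments": {"plan": [[[0.97, -0.4, 0], [0, 0, 0], 1], [[0.97, -0.4, 0], [0, 0, 0], 1], [[0.97, -0.4, 0], [0, 0, 0], 1], [[0.97, -0.4, 0], [0, 0, 0], 1], [[0.97, -0.4, 0], [0, 0, 0], 1], [[0.97, -0.4, 0], [0, 0, 0], 1], [[0.97, -0.4, 0], [0, 0, 0], 1], [[0.97, -0.4, 0], [0, 0, 0], 1], [[0.97, -0.4, 0], [0, 0, 0], 1], [[0.97, -0.4, 0], [0, 0, 0], 1], [[0.97, -0.4, 0], [0, 0, 0], 1], [[0.97, -0.4, 0], [0, 0, 0], 1], [[0.97, -0.4, 0], [0, 0, 0], 1], [[0.97, -0.4, 0], [0, 0, 0], 1], [[0.97, -0.4, 0], [0, 0, 0], 1], [[0.97, -0.4, 0], [0, 0, 0], 1], [[0.97, -0.4, 0], [0, 0, 0], 1], [[0.97, -0.4, 0], [0, 0, 0], 1], [[0.97, -0.4, 0], [0, 0, 0], 1], [[0.97, -0.4, 0], [0, 0, 0], 1]]}}

```text
clock: 4.15
position: [0.4704, -0.1388, 0.2454]
tool_rot: [3.141, -0.0, 0.643]
force: [0.7, -0.4, 0.3]
grip_width: -0.0
finger_force: 0.0
```

Request:
{"name": "play_rows", "arguments": {"plan": [[[0.97, -0.4, 0], [0, 0, 0], 1], [[0.97, -0.4, 0], [0, 0, 0], 1], [[0.97, -0.4, 0], [0, 0, 0], 1], [[0.97, -0.4, 0], [0, 0, 0], 1], [[0.97, -0.4, 0], [0, 0, 0], 1], [[0.97, -0.4, 0], [0, 0, 0], 1], [[0.97, -0.4, 0], [0, 0, 0], 1], [[0.97, -0.4, 0], [0, 0, 0], 1], [[0.97, -0.4, 0], [0, 0, 0], 1], [[0.97, -0.4, 0], [0, 0, 0], 1], [[0.97, -0.4, 0], [0, 0, 0], 1], [[0.97, -0.4, 0], [0, 0, 0], 1], [[0, 0, 0], [0, 0, 0], 1], [[0, 0, 0], [0, 0, 0], 1]]}}

```text
clock: 5.9
position: [0.63, 0.1309, 0.2451]
tool_rot: [3.141, 0.001, 0.644]
force: [-0.4, -0.2, -0.3]
grip_width: 0.0001
finger_force: 0.0
```

Request:
{"name": "play_rows", "arguments": {"plan": [[[0.75, -0.3, 0], [0, 0, 0], 1], [[0.75, -0.3, 0], [0, 0, 0], 1], [[0.69, -0.31, 0], [0, 0, 0], 1], [[0, 0, 1], [0, 0, 0], 1], [[0, 0, 1], [0, 0, 0], 1], [[0, 0, 1], [0, 0, 0], 1], [[0, 0, 1], [0, 0, 0], 1], [[0, 0, 1], [0, 0, 0], 1], [[0, 0, 1], [0, 0, 0], 1], [[0, 0, 0.5], [0, 0, 0], 1], [[0, 0, 0], [0, 0, 0], 1]]}}

```text
clock: 7.28
position: [0.6599, 0.182, 0.0825]
tool_rot: [-3.141, 0.001, 0.645]
force: [-0.2, -0.7, 0.5]
grip_width: 0.0001
finger_force: 0.0
```

```bash
python3 - <<'E'
from h import *
f=grab_frame("scene"); save(f,"s2.png",[200,100,420,290],3)
E
```

```text
(no output)
```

View pics/s2.png

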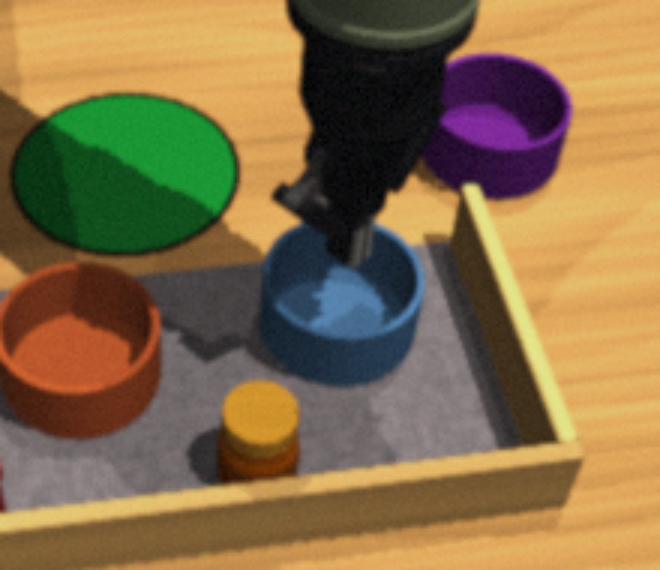

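The fingertips at (350,262) hang just above the middle of the blue pot, and a finger knuckle shows at (285,195). I'll measure its height before going deeper.

```bash
python3 - <<'E'
from h import *
f=grab_frame("scene"); m=np.zeros((384,512),bool); m[140:195,285:350]=1
P,c=world(f,m); P=P[(P[:,2]>.06)]
d=P-[.66,.182,0]; lx=d[:,0]*.8+d[:,1]*.6; ly=d[:,0]*.6-d[:,1]*.8
for z in np.arange(.06,.18,.01):
    k=(P[:,2]>z)&(P[:,2]<z+.01)
    if k.sum(): print(round(z,2),k.sum(),np.round([lx[k].min(),lx[k].max(),ly[k].min(),ly[k].max()],3))
E
```

```text
0.06 1 [0.003 0.003 0.006 0.006]
0.07 29 [-0.006  0.012 -0.005  0.013]
0.08 54 [-0.007  0.011 -0.013  0.015]
0.09 44 [-0.007  0.012 -0.012  0.016]
0.1 30 [ 0.005  0.012 -0.008  0.015]
0.11 61 [-0.006  0.014 -0.031  0.031]
0.12 124 [-0.012  0.015 -0.038  0.039]
0.13 128 [-0.013  0.017 -0.046  0.047]
0.14 127 [ 0.007  0.018 -0.055  0.057]
0.15 170 [-0.014  0.018 -0.055  0.063]
0.16 218 [-0.012  0.021 -0.018  0.063]
0.17 157 [-0.009  0.02  -0.017  0.05 ]
```

Request:
{"name": "play_rows", "arguments": {"plan": [[[0, 0, 0.5], [0, 0, 0], 1], [[0, 0, 0.5], [0, 0, 0], 1], [[0, 0, 0.5], [0, 0, 0], 1], [[0, 0, 0.48], [0, 0, 0], 1], [[0, 0, 0], [0, 0, 0], 1], [[-0.25, 0, 0], [0, 0, 0], 1], [[-0.25, 0, 0], [0, 0, 0], 1], [[-0.25, 0, 0], [0, 0, 0], 1], [[-0.1, 0, 0], [0, 0, 0], 1], [[-0.1, 0, 0], [0, 0, 0], 1], [[-0.1, 0, 0], [0, 0, 0], 1], [[-0.1, 0, 0], [0, 0, 0], 1], [[-0.1, 0, 0], [0, 0, 0], 1], [[-0.1, 0, 0], [0, 0, 0], 1], [[-0.1, 0, 0], [0, 0, 0], 1], [[-0.1, 0, 0], [0, 0, 0], 1], [[-0.1, 0, 0], [0, 0, 0], 1], [[-0.1, 0, 0], [0, 0, 0], 1]]}}

```text
clock: 9.62
position: [0.6251, 0.1562, 0.0333]
tool_rot: [-3.142, -0.0, 0.646]
force: [1.9, 1.5, -1.4]
grip_width: 0.0003
finger_force: 0.7
```

```bash
cat > m.py <<'E'
from h import *
import sys
f=grab_frame("scene"); s=bot.observe(); print(s["clock"],s["position"],s["force"])
for t in["blue_pot","clay_pot","white_pot","candle_jar","gift_box"]:
    for r in regions_of(t,"scene")[:2]: P,c=world(f,r["mask"]); print(t,round(r["p"],2),r["box"],fit(P) if "pot" in t else np.median(P[P[:,2]>.055],0),np.median(c,0))
if len(sys.argv)>1: save(f,sys.argv[1],[170,70,420,270],3)
E
python3 m.py s3.png
```

```text
9.675 [0.62490917 0.15594822 0.03330309] [0.75596909 0.57114853 0.11380255]
blue_pot 0.86 [340.7, 118.6, 388.7, 166.7] [0.52171804 0.32138856] [54. 19. 67.]
blue_pot 0.83 [281.0, 169.6, 338.0, 225.7] [0.65260098 0.17412287] [36. 55. 75.]
clay_pot 0.8 [196.7, 187.1, 254.5, 247.4] [0.67651435 0.01411334] [107.  50.  27.]
white_pot 0.78 [113.5, 200.7, 169.1, 258.7] [ 0.67904505 -0.13475107] [131. 119. 102.]
candle_jar 0.56 [270.0, 230.3, 301.5, 260.6] [0.76286766 0.10935213 0.06127833] [181. 133.  39.]
gift_box 0.88 [163.4, 232.5, 199.1, 271.6] [ 0.75808426 -0.06360134  0.06213717] [192.  19.  13.]
```

View pics/s3.png

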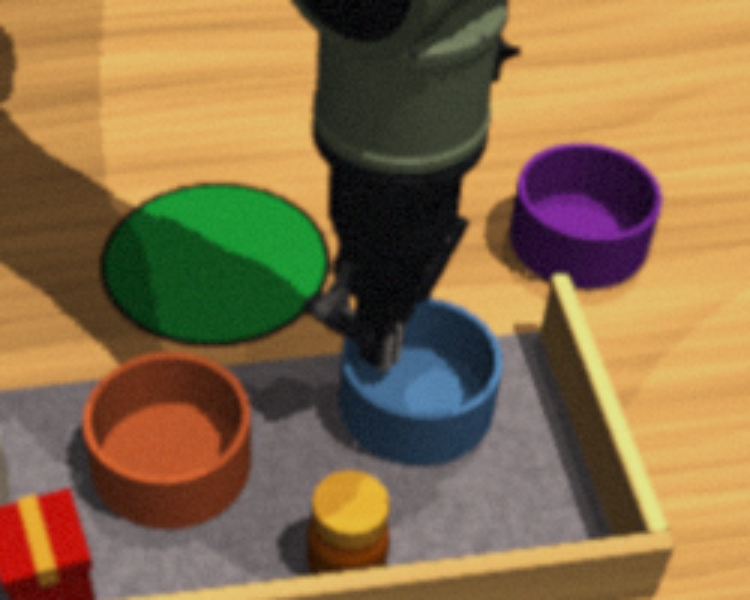

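The finger touches the pot's front wall at about (385,350) with a light force, and the pot has moved about 1 cm upright. Pot to tool offset is about 33 mm, so about 7.5 units remain.

Request:
{"name": "play_rows", "arguments": {"plan": [[[-0.1, 0, 0], [0, 0, 0], 1], [[-0.15, 0, 0], [0, 0, 0], 1], [[-0.2, 0, 0], [0, 0, 0], 1], [[-0.2, 0, 0], [0, 0, 0], 1], [[-0.2, 0, 0], [0, 0, 0], 1], [[-0.2, 0, 0], [0, 0, 0], 1], [[-0.2, 0, 0], [0, 0, 0], 1], [[-0.2, 0, 0], [0, 0, 0], 1], [[-0.2, 0, 0], [0, 0, 0], 1], [[-0.2, 0, 0], [0, 0, 0], 1], [[-0.2, 0, 0], [0, 0, 0], 1], [[-0.2, 0, 0], [0, 0, 0], 1], [[-0.2, 0, 0], [0, 0, 0], 1], [[-0.2, 0, 0], [0, 0, 0], 1], [[-0.2, 0, 0], [0, 0, 0], 1], [[-0.2, 0, 0], [0, 0, 0], 1], [[-0.2, 0, 0], [0, 0, 0], 1], [[-0.15, 0, 0], [0, 0, 0], 1], [[-0.1, 0, 0], [0, 0, 0], 1]]}}

```text
clock: 12.3
position: [0.5552, 0.1035, 0.0333]
tool_rot: [-3.142, -0.0, 0.646]
force: [1.5, 1.0, -1.0]
grip_width: 0.0003
finger_force: 0.6
```

```bash
python3 m.py
```

```text
12.35 [0.55500739 0.10326915 0.03329298] [-0.14270456  0.84569687 -0.13429688]
blue_pot 0.82 [251.1, 147.1, 301.2, 201.5] [0.58166012 0.12361751] [35. 53. 71.]
blue_pot 0.72 [341.7, 117.7, 391.5, 164.8] [0.52164296 0.32149727] [52. 18. 64.]
clay_pot 0.92 [199.1, 185.7, 252.8, 245.7] [0.6763636  0.01410634] [102.  47.  26.]
white_pot 0.78 [114.0, 200.4, 170.9, 259.8] [ 0.67909814 -0.13460809] [125. 113.  97.]
candle_jar 0.91 [272.1, 230.5, 301.3, 259.9] [0.7616746  0.10943221 0.061433  ] [190.  145.5  45. ]
gift_box 0.86 [163.2, 233.2, 201.8, 270.8] [ 0.75895368 -0.06415844  0.06210959] [185.  17.  12.]
```

Request:
{"name": "play_rows", "arguments": {"plan": [[[-0.1, 0, 0], [0, 0, 0], 1], [[-0.2, 0, 0], [0, 0, 0], 1], [[-0.25, 0, 0], [0, 0, 0], 1], [[-0.25, 0, 0], [0, 0, 0], 1], [[-0.25, 0, 0], [0, 0, 0], 1], [[-0.25, 0, 0], [0, 0, 0], 1], [[-0.25, 0, 0], [0, 0, 0], 1], [[-0.25, 0, 0], [0, 0, 0], 1], [[-0.25, 0, 0], [0, 0, 0], 1], [[-0.25, 0, 0], [0, 0, 0], 1], [[-0.25, 0, 0], [0, 0, 0], 1], [[-0.25, 0, 0], [0, 0, 0], 1], [[-0.25, 0, 0], [0, 0, 0], 1], [[-0.25, 0, 0], [0, 0, 0], 1], [[-0.25, 0, 0], [0, 0, 0], 1], [[-0.2, 0, 0], [0, 0, 0], 1], [[-0.15, 0, 0], [0, 0, 0], 1], [[-0.1, 0, 0], [0, 0, 0], 1], [[0, 0, 0], [0, 0, 0], 1]]}}

```text
clock: 14.98
position: [0.4753, 0.0432, 0.0333]
tool_rot: [-3.142, 0.0, 0.646]
force: [0.6, -0.2, 0.0]
grip_width: 0.0002
finger_force: 0.0
```

```bash
python3 m.py
```

```text
15.025 [0.47538273 0.04334399 0.0332852 ] [ 0.10662768 -0.16194579 -0.37434941]
blue_pot 0.79 [341.5, 119.5, 391.4, 166.7] [0.52195627 0.32113195] [49. 17. 60.]
blue_pot 0.75 [218.2, 122.0, 265.0, 170.1] [0.50159453 0.06355395] [31. 50. 67.]
clay_pot 0.69 [197.5, 187.2, 252.5, 247.3] [0.67664513 0.01423112] [98. 45. 25.]
white_pot 0.7 [114.4, 199.8, 168.9, 257.9] [ 0.67904858 -0.13462457] [120. 108.  93.]
candle_jar 0.56 [271.0, 229.5, 302.0, 263.0] [0.76237177 0.1092313  0.06118096] [168.5 132.   44.5]
gift_box 0.8 [163.8, 237.2, 199.7, 272.3] [ 0.75830827 -0.06364431  0.06206183] [178.  17.  11.]
```

Centred on the mat. I'll back off the wall and lift out.

Request:
{"name": "play_rows", "arguments": {"plan": [[[0.2, 0, 0], [0, 0, 0], 1], [[0.3, 0, 0], [0, 0, 0], 1], [[0.3, 0, 0], [0, 0, 0], 1], [[0.2, 0, 0], [0, 0, 0], 1], [[0, 0, 0], [0, 0, 0], 1], [[0, 0, -0.5], [0, 0, 0], 1], [[0, 0, -0.5], [0, 0, 0], 1], [[0, 0, -0.8], [0, 0, 0], 1], [[0, 0, -1], [0, 0, 0], 1], [[0, 0, -1], [0, 0, 0], 1], [[0, 0, -1], [0, 0, 0], 1], [[0, 0, -1], [0, 0, 0], 1], [[0, 0, -1], [0, 0, 0], 1], [[0, 0, 0], [0, 0, 0], 1], [[0, 0, 0], [0, 0, 0], 1]]}}

```text
clock: 17.15
position: [0.4952, 0.0582, 0.2034]
tool_rot: [3.141, 0.0, 0.646]
force: [-0.2, -0.1, 0.0]
grip_width: 0.0
finger_force: 0.0
```

```bash
python3 m.py s4.png
```

```text
17.2 [0.49505582 0.05826407 0.20306235] [-0.67389422 -0.41272675 -0.14787021]
blue_pot 0.66 [217.2, 120.8, 264.2, 173.5] [0.50163343 0.06356558] [31. 50. 67.]
blue_pot 0.6 [341.2, 120.7, 391.6, 166.2] [0.52153399 0.32144553] [46. 16. 57.]
clay_pot 0.56 [197.9, 187.2, 255.6, 246.2] [0.67657421 0.01398595] [93. 42. 24.]
white_pot 0.55 [111.1, 199.6, 174.6, 259.1] [ 0.67915458 -0.13458239] [113. 102.  88.]
candle_jar 0.83 [269.5, 229.7, 300.2, 261.9] [0.76202709 0.10890039 0.061358  ] [177. 135.  41.]
gift_box 0.86 [164.7, 235.3, 199.0, 271.5] [ 0.75822781 -0.06393831  0.06211099] [170.  16.  11.]
```

View pics/s4.png

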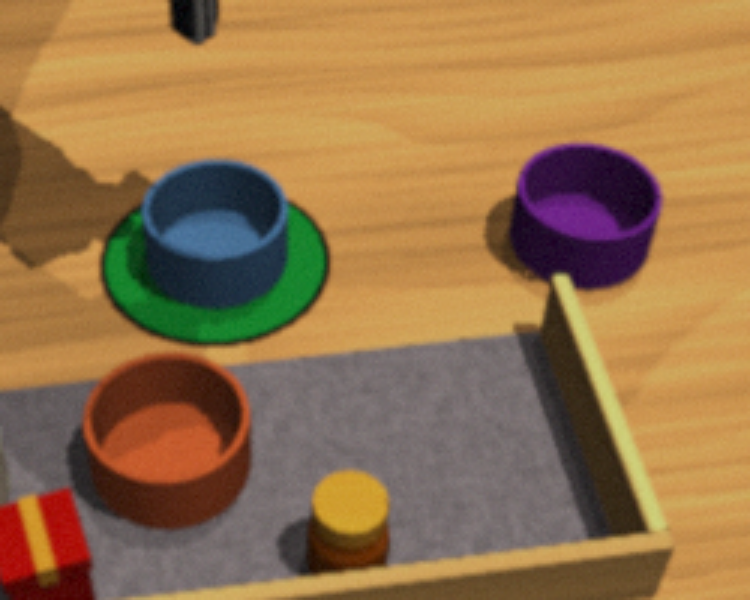

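The blue pot stands upright in the middle of the mat at (215,240), the fingers are clear above it, and the other stock hasn't moved.

```bash
python3 -c "
from workcell import bot
print(bot.job_done())"
```

```text
the job is handed in; nothing more can be done
None
```

The blue pot stands upright within about 1 mm of the mat's measured centre, released with the arm clear; the other stock stayed in place, and the job was handed in at about 17 s with no verdict returned.

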